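# Free the cleaner can's nozzle and snap its cap on

## Robot

A 7-joint arm with a two-finger parallel gripper is mounted at the origin on a cart in front of the work surface, level with it; the furniture and walls round the work are solid. World frame = base frame: x ahead of the robot, y to its left, z up, the work surface at z = 0. Lengths are in m, angles in rad, forces in N, time in s.
With the tool pointing down it reaches from about 0.4 to 0.875 m from the base axis. Payload 19.3 kg.
Tool frame: the origin (TCP) lies at the very end of the fingers, on their centre line; the grasp point (between the pads) lies 19 mm behind it; z points along the fingers, x is the direction in which the jaws open and shut, and the axes are right-handed (so a half turn about z gives the same grasp; the last joint's range is limited). The gripper opens to 85 mm and grips with 20 to 120 N. Pads are 22 mm wide; open, the fingers measure 114 mm over their backs; the gripper's body (76 mm by 85 mm) begins 54 mm behind the grasp point. The pads swing forward as they close: fully open they stand 13 mm farther back than shut.
Start: joints at [1.053, 0.521, -0.036, 1.599, 0.021, 1.021, -0.113], TCP at [0.271, -0.563, 0.231] pointing down, gripper open.
Joint ranges: [-2.91, 2.91], [-0.3, 2.13], [-1.5, 1.42], [0.17, 2.43], [-1.26, 4.41], [0.16, 1.93], [-2.52, 2.52]. Speed limits (rad/s): [1.89, 1.89, 2.39, 2.39, 3.01, 3.01, 3.01].

## Interface

Orientations are given as [roll, pitch, yaw] about the fixed x, y, z axes, in that order (R = Rz(yaw) Ry(pitch) Rx(roll)).
In Python, from workcell import observe, eyes, job_done gives the robot as it stands. The module is installed in compiled form; this text tells all that it offers.
- The arm moves only by the shell command python3 -m pendant 'ROWS' [FORCE]. ROWS is JSON, a list of rows, each an object of numbers: "dx", "dy", "dz": the shift along the tool's x, y, z in mm; "ax", "ay", "az": the turn, a rotation vector about the tool's x, y, z in degrees; "claw": the finger opening in mm, from 0 to 85.4. A call has 1 to 10 rows; each row is the pose to reach, as a shift and turn from the pose commanded when the call began, along the tool's axes at that moment; what a row does not reach only later rows make up. A row lasts 1/12 s, in which the tool goes at most 41.7 mm and 7.16 degrees, less where a joint would pass 70% of its speed; a pose out of reach is approached as far as the arm can. A call with a gripper value outside its range is refused whole. The fingers move at their own pace and stop on an object; FORCE is the grip in N (left out, the last holds). Time passes only in rows, so rows that repeat a pose let the fingers close. It gives the time, the measured TCP pose, the force and the opening at its end, in the units of the state.
- observe(): the state, without advancing time (a new reading comes with each control period).
- eyes.grab_frame(name): name is "scene" or "top"; returns a dict with "image" (420x560x3 uint8, blue, green, red), "fovy" (degrees; the focal length in pixels is half the picture's height over the tangent of half this angle, whatever the lens; pixels are square), "cx", "cy" (the principal point, pixels), "view" (4x4, takes a point from world to camera coordinates). Camera axes: x right, y up, looking along -z (the intrinsics and any distortion apply to the point x, -y, -z); pixel columns grow to the right and rows downward; lengths in m; the calibration is good to about 2 mm. A picture is of the moment at which its call begins. There is no depth.
- job_done(): hands the job in, once; it reports no verdict.
The state is a dict: "clock": time; "qpos": joint angles; "qd": joint speeds; "joint_efforts": joint torques, N m; "position": TCP position; "tool_rot": TCP orientation; "force": force on the tool from outside, world axes, zero at the start; "moment": the same for the moment, N m; "grip_width": finger opening in m.
Only numpy, scipy, OpenCV 4.12 (cv2) and the standard library are available. Lean on these libraries where they do the work, as an engineer would, in place of code of your own. Each camera call takes 0.05 s, during which the arm holds its last target.

## Task

Push the spray nozzle of the white and blue cleaner can all the way down and let it spring back up, to be sure it is not stuck. Then take the blue cap and press it straight down onto the can's neck until it clicks, and go on pressing so that its rim stays firmly down on the can's shoulder: finish like that, with the gripper still on the cap and pushing it down. Leave the mug, the tin and the jam jar where they stand.

Things in the scene. Friction and masses are not known exactly. Their poses are not given: they have to be found in the camera images.
- can_seat (a point): centre of the can's flat shoulder (48 mm across, 104 mm above the worktop), where the cap's rim comes to rest; z points up. Above it rises a white neck, 30 mm across and 18 mm tall, its top edge bevelled to 21 mm. Four rounded sprung catches stick out 3.4 mm from the neck, centred 9.5 mm above the shoulder; they give way as the cap's bead passes and spring out again above it
- nozzle_top (a point): middle of the top face of the spray nozzle, a white button 16 mm across on the can's axis, 35 mm above the shoulder (139 mm above the worktop) when up. The neck's top is 17 mm below this face when up, 12 mm when pressed
- nozzle (a joint): how far the nozzle is pressed: 0 = up, 0.005 m = fully down. It goes straight down against a spring: it starts to move at 1.2 N and is fully down at about 5 N, and springs back by itself
- cap: the loose blue cap, an upside-down cup of about 40 g, 44 mm across and 50 mm tall, ribbed, standing on the worktop with its mouth down. Origin: centre of its mouth, in the plane of the rim; z points up to its closed flat top. Wall 2.5 mm, inside depth 47 mm (the nozzle fits beneath); a round bead 3 mm thick just inside the rim leaves a 34 mm opening
- cap_centre (a point): centre of the cap, on its axis, 25 mm above its rim; grip it firmly here or a little higher from above, across 44 mm, in any direction. When it is pressed on, the bead meets the catches with the rim about 12 mm above the shoulder; the push rises to about 7 N, then drops with a snap at 7 to 8 mm, and from there the rim goes easily down to the shoulder, a hard stop
- can: upright white cleaner can with a blue band, with its nozzle and catches: 52 mm across, in a black holder 72 mm across, fixed to the worktop. Its origin is on its axis at the worktop
- mug: green and white mug, 101 mm tall, a bystander; origin at the centre of its underside
- tin: low food tin, 76 mm across and 58 mm tall, a bystander; origin at the centre of its underside
- jam_jar: small glass jar with a green lid, 68 mm across and 84 mm tall, a bystander; origin at the centre of its underside
Not all that is in view belongs to the job. What is meant by the cap is not black, and is the larger of those in its own colour.

How it is judged:
By the outcome, as a careful person would: the job done as asked, in the order asked, and still so for the second after the job is handed in, while the arm keeps its last pose, push and grip.
It also fails if it takes over 54 s, if anything falls off the work surface, if the arm or the gripper's body presses on something with over 40 N, if the wrist force passes 120 N, or if a joint passes its speed limit or range.

## Working session

There is one attempt and no reset: what is moved stays moved. The work goes in short steps, Python scripts to look and compute and a shell command to move; the robot and the scene stay as the last step left them, time stands still between calls to the robot, and variables do not carry over. Pictures are saved under pics/ and viewed, and the job is handed in when it is done.

```bash
mkdir -p pics; python3 - <<'E'
from workcell import observe, eyes
import cv2, numpy as np
s=observe()
for k,v in s.items(): print(k,np.round(v,4))
for n in("scene","top"):
    f=eyes.grab_frame(n); cv2.imwrite(f"pics/{n}0.png",f["image"])
    print(n,{k:(v if k!="image" else v.shape) for k,v in f.items()})
E
```

```text
clock 0.0
qpos [ 1.0528  0.522  -0.0363  1.6     0.0212  1.0211 -0.1128]
qd [-0.001   0.0011  0.0009 -0.0016 -0.0009 -0.      0.0002]
joint_efforts [ 1.2000e-03 -9.2710e+01  1.9811e+00 -3.6994e+01  1.8100e-02  8.1000e-03
 -0.0000e+00]
position [ 0.2704 -0.5631  0.2307]
tool_rot [ 3.1415e+00  1.1000e-03 -1.1230e+00]
force [-0.1742  0.6618 -0.225 ]
moment [-0.0273 -0.0408 -0.0173]
grip_width 0.0855
scene {'image': (420, 560, 3), 'fovy': 46.55915294059724, 'cx': 279.51513796575045, 'cy': 204.1734374098905, 'view': array([[-0.59681711, -0.80214488,  0.01931124,  0.29650966],
       [ 0.39477979, -0.27260361,  0.87740309, -0.35965844],
       [-0.69854008,  0.53127287,  0.47936509, -0.52672992],
       [ 0.        ,  0.        ,  0.        ,  1.        ]])}
top {'image': (420, 560, 3), 'fovy': 43.09093134995157, 'cx': 276.09037646288465, 'cy': 207.48492994950004, 'view': array([[ 0.02532857, -0.99916053, -0.03219772, -0.08953813],
       [ 0.99278311,  0.02136421,  0.11800534, -0.63042666],
       [-0.1172184 , -0.03495426,  0.99249083, -0.99847991],
       [ 0.        ,  0.        ,  0.        ,  1.        ]])}
```

View pics/scene0.png

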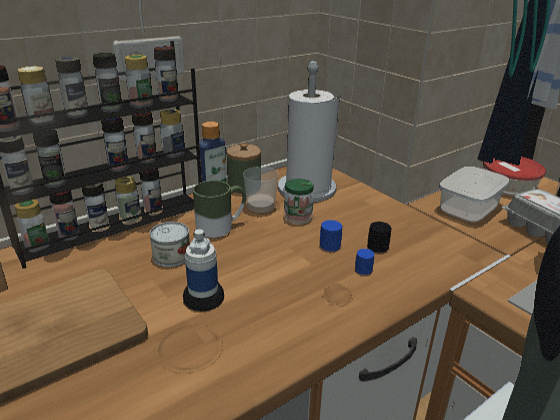

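View pics/top0.png

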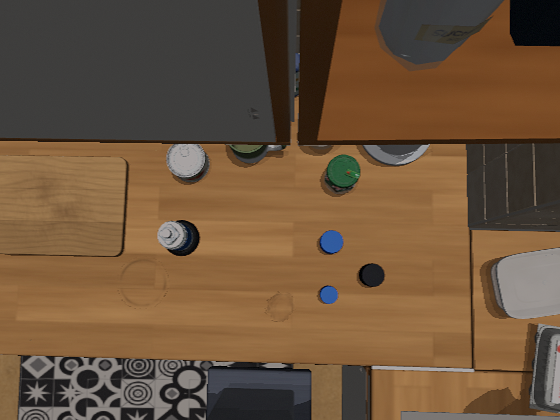

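Candidates for the cap are the larger blue one at scene (331,236) / top (331,242), a small blue one at scene (365,262) / top (328,295), and a black one at scene (379,237) / top (372,275). I choose the larger blue one. The can is at scene (202,270) / top (178,237). Next I'll check close crops.

```bash
python3 - <<'E'
import cv2, numpy as np
a=cv2.imread("pics/scene0.png"); b=cv2.imread("pics/top0.png")
def crop(im,x,y,w,h,s): return cv2.resize(im[y:y+h,x:x+w],None,fx=s,fy=s,interpolation=cv2.INTER_CUBIC)
def two(p,q,n): cv2.imwrite(n,np.hstack([p,q]))
two(crop(a,305,215,100,75,4),crop(b,300,222,100,75,4),"pics/c_cap.png")
two(crop(a,170,222,70,90,5),crop(b,145,200,70,90,5),"pics/c_can.png")
E
```

```text
(no output)
```

View pics/c_cap.png

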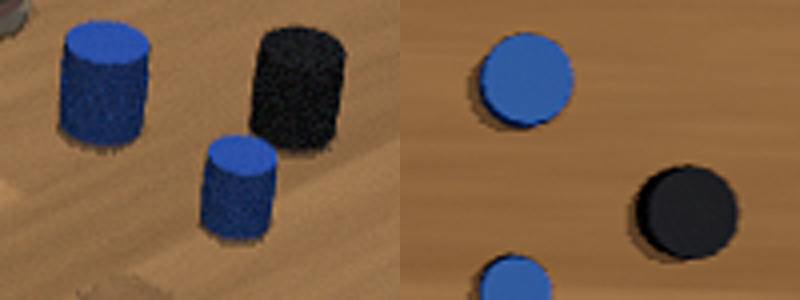

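View pics/c_can.png

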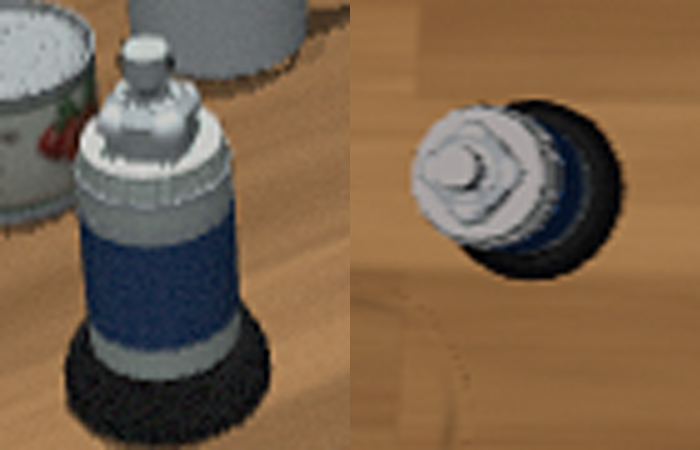

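The crop confirms it: the cap is the bigger blue one, with its top face at scene (331.5,225.5) / top (332,241.6). The nozzle's top face is at scene (199.3,231.3) / top (166,233.5). I'll back-project these onto their known heights and cross-check the two cameras.

```bash
cat > h.py <<'E'
import numpy as np, cv2
from scipy.optimize import least_squares
from workcell import eyes, observe
CAL={}
def cal(n):
    if n not in CAL: CAL[n]=eyes.grab_frame(n)
    return CAL[n]
def K(f):
    F=f["image"].shape[0]/2/np.tan(np.radians(f["fovy"]/2)); return F
def proj(f,p):
    c=f["view"]@np.append(p,1); F=K(f); return np.array([f["cx"]+F*c[0]/-c[2], f["cy"]+F*-c[1]/-c[2]])
def onz(f,uv,z):
    F=K(f);R=f["view"][:3,:3];t=f["view"][:3,3];o=-R.T@t
    d=R.T@np.array([(uv[0]-f["cx"])/F,-(uv[1]-f["cy"])/F,-1]); return o+d*(z-o[2])/d[2]
def tri(fs,uvs):
    r=least_squares(lambda p:np.concatenate([proj(f,p)-u for f,u in zip(fs,uvs)]),[.5,-.1,.1]); return r.x,r.fun
E
python3 - <<'E'
from h import *
np.set_printoptions(precision=4,suppress=True)
s,t=cal("scene"),cal("top")
for n,us,ut,z in [("cap",(331.5,225.5),(332,241.6),.05),("noz",(199.3,231.3),(166,233.5),.139)]:
    print(n,onz(s,us,z),onz(t,ut,z),*tri([s,t],[us,ut]))
E
```

```text
cap [ 0.5648 -0.1813  0.05  ] [ 0.5678 -0.183   0.05  ] [ 0.5676 -0.1834  0.0479] [-0.2335 -0.0156  0.1536  0.1538]
noz [0.5683 0.1134 0.139 ] [0.5702 0.1133 0.139 ] [0.5699 0.1131 0.1381] [-0.264  -0.0549  0.2317  0.1735]
```

Both views agree to 2–3 mm and the triangulated heights match. I take the cap at (0.567, -0.1825) and the can axis at (0.5695, 0.1133). I'll start by moving towards the nozzle, turning yaw to 0 and closing the fingers.

```bash
python3 -m pendant '[{"dx":-250,"dy":-309,"az":-64.3,"claw":0},{"dx":-250,"dy":-309,"az":-64.3,"claw":0},{"dx":-250,"dy":-309,"az":-64.3,"claw":0},{"dx":-250,"dy":-309,"az":-64.3,"claw":0},{"dx":-250,"dy":-309,"az":-64.3,"claw":0},{"dx":-250,"dy":-309,"az":-64.3,"claw":0},{"dx":-250,"dy":-309,"az":-64.3,"claw":0},{"dx":-250,"dy":-309,"az":-64.3,"claw":0},{"dx":-250,"dy":-309,"az":-64.3,"claw":0},{"dx":-250,"dy":-309,"az":-64.3,"claw":0}]' 40
```

```text
schema error: expected keys dx, dy, dz, ax, ay, az, claw
```

```bash
python3 -m pendant '[{"dx":-250,"dy":-309,"dz":0,"ax":0,"ay":0,"az":-64.3,"claw":0},{"dx":-250,"dy":-309,"dz":0,"ax":0,"ay":0,"az":-64.3,"claw":0},{"dx":-250,"dy":-309,"dz":0,"ax":0,"ay":0,"az":-64.3,"claw":0},{"dx":-250,"dy":-309,"dz":0,"ax":0,"ay":0,"az":-64.3,"claw":0},{"dx":-250,"dy":-309,"dz":0,"ax":0,"ay":0,"az":-64.3,"claw":0},{"dx":-250,"dy":-309,"dz":0,"ax":0,"ay":0,"az":-64.3,"claw":0},{"dx":-250,"dy":-309,"dz":0,"ax":0,"ay":0,"az":-64.3,"claw":0},{"dx":-250,"dy":-309,"dz":0,"ax":0,"ay":0,"az":-64.3,"claw":0},{"dx":-250,"dy":-309,"dz":0,"ax":0,"ay":0,"az":-64.3,"claw":0},{"dx":-250,"dy":-309,"dz":0,"ax":0,"ay":0,"az":-64.3,"claw":0}]' 40
```

```text
clock: 1.03
position: [0.4424, -0.2, 0.2316]
tool_rot: [-3.141, -0.001, 0.011]
force: [-0.0, -0.0, 0.8]
grip_width: 0.0004
```

```bash
python3 -m pendant '[{"dx":127,"dy":-313,"dz":40,"ax":0,"ay":0,"az":0.5,"claw":0},{"dx":127,"dy":-313,"dz":40,"ax":0,"ay":0,"az":0.5,"claw":0},{"dx":127,"dy":-313,"dz":40,"ax":0,"ay":0,"az":0.5,"claw":0},{"dx":127,"dy":-313,"dz":40,"ax":0,"ay":0,"az":0.5,"claw":0},{"dx":127,"dy":-313,"dz":40,"ax":0,"ay":0,"az":0.5,"claw":0},{"dx":127,"dy":-313,"dz":40,"ax":0,"ay":0,"az":0.5,"claw":0},{"dx":127,"dy":-313,"dz":40,"ax":0,"ay":0,"az":0.5,"claw":0},{"dx":127,"dy":-313,"dz":40,"ax":0,"ay":0,"az":0.5,"claw":0},{"dx":127,"dy":-313,"dz":40,"ax":0,"ay":0,"az":0.5,"claw":0},{"dx":127,"dy":-313,"dz":40,"ax":0,"ay":0,"az":0.5,"claw":0}]'
python3 - <<'E'
from h import *
s=observe();print(s["position"],s["tool_rot"],s["force"])
a=eyes.grab_frame("scene");b=eyes.grab_frame("top")
print(observe()["position"],proj(a,s["position"]),proj(b,s["position"]))
c=lambda im,x,y,w,h,k:cv2.resize(im[y:y+h,x:x+w],None,fx=k,fy=k,interpolation=cv2.INTER_CUBIC)
cv2.imwrite("pics/n1.png",np.hstack([c(a["image"],150,180,100,140,4),c(b["image"],120,180,100,140,4)]))
E
```

```text
clock: 1.87
position: [0.5682, 0.1123, 0.1905]
tool_rot: [-3.14, 0.001, -0.005]
force: [0.0, -0.1, -0.1]
grip_width: -0.0002
[0.56817995 0.11233067 0.19054693] [-3.14013381e+00  9.11116258e-04 -5.01642528e-03] [ 0.01058501 -0.05534243 -0.0920875 ]
[0.56787073 0.10848218 0.1909416 ] [198.00965767 203.40760618] [159.11205853 232.54780921]
```

View pics/n1.png

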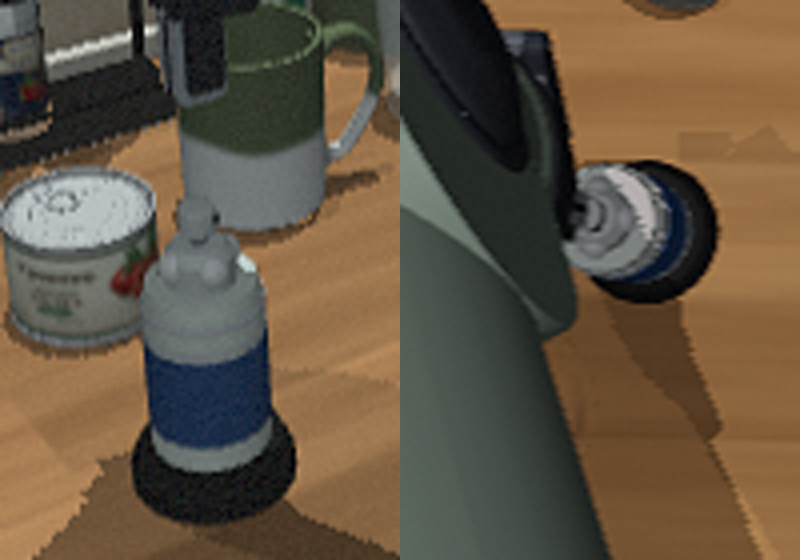

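The closed fingertips are over the nozzle: at scene (200,204), where the measured TCP projects to (198,203), so the camera agrees with the robot frame to about 1–2 mm. The position drifted while settling, so I'll wait and read it again.

```bash
python3 -m pendant '[{"dx":0,"dy":0,"dz":0,"ax":0,"ay":0,"az":0,"claw":0},{"dx":0,"dy":0,"dz":0,"ax":0,"ay":0,"az":0,"claw":0},{"dx":0,"dy":0,"dz":0,"ax":0,"ay":0,"az":0,"claw":0}]'
python3 - <<'E'
from h import *
s=observe();print(s["position"],s["tool_rot"],s["force"],s["qd"])
E
```

```text
clock: 2.22
position: [0.5682, 0.1076, 0.1916]
tool_rot: [3.141, -0.0, -0.011]
force: [-0.2, 0.0, 0.5]
grip_width: -0.0
[0.56818212 0.10757872 0.19158225] [ 3.14131007e+00 -4.07915325e-04 -1.09787981e-02] [-0.22077432  0.01255482  0.49470289] [-4.37674792e-03  9.61783983e-04 -2.05498576e-03 -1.42453063e-03
 -1.01228569e-03 -7.29069914e-05 -6.09515491e-04]
```

```bash
python3 -m pendant '[{"dx":1,"dy":-6,"dz":10,"ax":0,"ay":0,"az":-0.6,"claw":0},{"dx":1,"dy":-6,"dz":25,"ax":0,"ay":0,"az":-0.6,"claw":0},{"dx":1,"dy":-6,"dz":40,"ax":0,"ay":0,"az":-0.6,"claw":0},{"dx":1,"dy":-6,"dz":46,"ax":0,"ay":0,"az":-0.6,"claw":0},{"dx":1,"dy":-6,"dz":46,"ax":0,"ay":0,"az":-0.6,"claw":0},{"dx":1,"dy":-6,"dz":46,"ax":0,"ay":0,"az":-0.6,"claw":0},{"dx":1,"dy":-6,"dz":46,"ax":0,"ay":0,"az":-0.6,"claw":0},{"dx":1,"dy":-6,"dz":46,"ax":0,"ay":0,"az":-0.6,"claw":0}]'
python3 - <<'E'
from h import *
a=eyes.grab_frame("scene")
s=observe();print(s["position"],s["tool_rot"],s["force"])
print(proj(a,s["position"]))
c=lambda im,x,y,w,h,k:cv2.resize(im[y:y+h,x:x+w],None,fx=k,fy=k,interpolation=cv2.INTER_CUBIC)
cv2.imwrite("pics/n2.png",c(a["image"],160,180,80,80,7))
E
```

```text
clock: 2.88
position: [0.5696, 0.1147, 0.1461]
tool_rot: [-3.141, -0.001, 0.001]
force: [0.3, 0.2, 0.1]
grip_width: 0.0002
[0.56952848 0.11472235 0.14598589] [-3.14139352e+00 -1.03042264e-03  8.93809404e-04] [0.46157262 0.25000439 0.46023221]
[197.96556561 227.54699472]
```

View pics/n2.png

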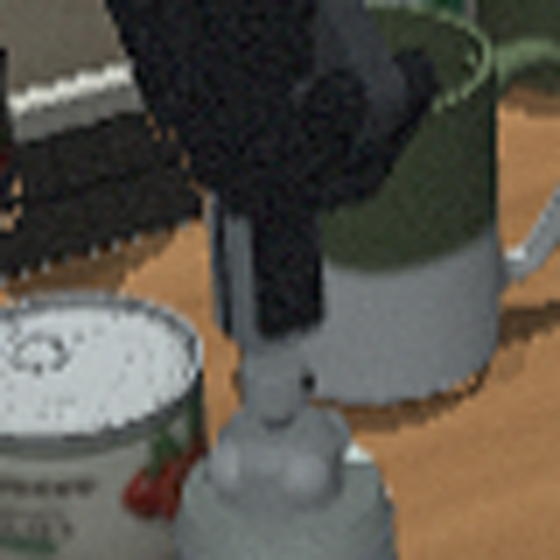

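The fingertips are centred just above the nozzle (crop (270,340) against (278,370)). Now I'll press in small steps.

```bash
python3 -m pendant '[{"dx":0,"dy":1,"dz":4,"ax":0,"ay":0,"az":0,"claw":0},{"dx":0,"dy":1,"dz":7,"ax":0,"ay":0,"az":0,"claw":0},{"dx":0,"dy":1,"dz":9,"ax":0,"ay":0,"az":0,"claw":0},{"dx":0,"dy":1,"dz":10,"ax":0,"ay":0,"az":0,"claw":0},{"dx":0,"dy":1,"dz":10,"ax":0,"ay":0,"az":0,"claw":0},{"dx":0,"dy":1,"dz":10,"ax":0,"ay":0,"az":0,"claw":0}]'; python3 -m pendant '[{"dx":0,"dy":0,"dz":1,"ax":0,"ay":0,"az":0,"claw":0},{"dx":0,"dy":0,"dz":2,"ax":0,"ay":0,"az":0,"claw":0},{"dx":0,"dy":0,"dz":2,"ax":0,"ay":0,"az":0,"claw":0},{"dx":0,"dy":0,"dz":2,"ax":0,"ay":0,"az":0,"claw":0}]'
```

```text
clock: 3.43
position: [0.5694, 0.1135, 0.1354]
tool_rot: [3.141, -0.0, 0.001]
force: [0.7, -3.1, 4.4]
grip_width: -0.0004
clock: 3.77
position: [0.5694, 0.1135, 0.1339]
tool_rot: [3.141, -0.001, 0.001]
force: [-1.5, -4.2, 14.1]
grip_width: -0.0002
```

```bash
python3 -m pendant '[{"dx":0,"dy":0,"dz":1,"ax":0,"ay":0,"az":0,"claw":0},{"dx":0,"dy":0,"dz":1,"ax":0,"ay":0,"az":0,"claw":0},{"dx":0,"dy":0,"dz":1,"ax":0,"ay":0,"az":0,"claw":0}]'
python3 - <<'E'
from h import *
a=eyes.grab_frame("scene")
s=observe();print(s["position"],s["force"])
cv2.imwrite("pics/n3.png",cv2.resize(a["image"][180:260,160:240],None,fx=7,fy=7,interpolation=cv2.INTER_CUBIC))
E
```

```text
clock: 4.02
position: [0.5695, 0.1135, 0.1336]
tool_rot: [3.141, -0.001, 0.001]
force: [-6.3, -5.7, 27.3]
grip_width: 0.0002
[0.56953855 0.11350246 0.13362862] [-6.78328296 -5.04333433 26.89003861]
```

View pics/n3.png

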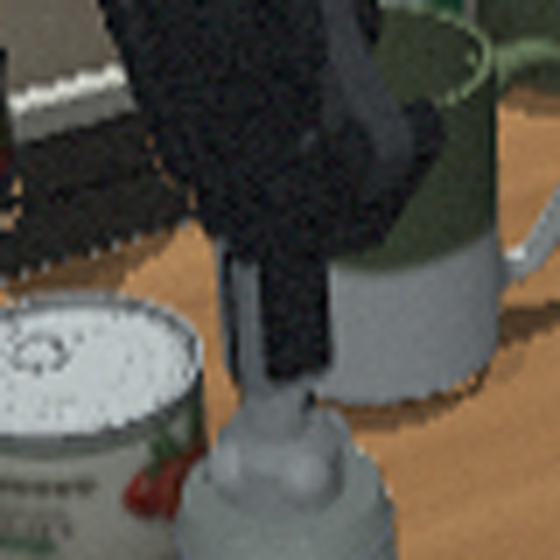

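The nozzle is on its hard stop: z stays at 0.1336 while the force rises to 27 N. I'll lift straight up, then check that it springs back.

```bash
python3 -m pendant '[{"dx":0,"dy":0,"dz":-4,"ax":0,"ay":0,"az":0,"claw":0},{"dx":0,"dy":0,"dz":-10,"ax":0,"ay":0,"az":0,"claw":0},{"dx":0,"dy":0,"dz":-35,"ax":0,"ay":0,"az":0,"claw":0},{"dx":0,"dy":0,"dz":-65,"ax":0,"ay":0,"az":0,"claw":0},{"dx":0,"dy":0,"dz":-65,"ax":0,"ay":0,"az":0,"claw":0},{"dx":0,"dy":0,"dz":-65,"ax":0,"ay":0,"az":0,"claw":0},{"dx":0,"dy":0,"dz":-65,"ax":0,"ay":0,"az":0,"claw":0}]'
python3 - <<'E'
from h import *
a=eyes.grab_frame("scene")
s=observe();print(s["position"],s["force"])
cv2.imwrite("pics/n4.png",cv2.resize(a["image"][180:260,160:240],None,fx=7,fy=7,interpolation=cv2.INTER_CUBIC))
E
```

```text
clock: 4.65
position: [0.5688, 0.1137, 0.1969]
tool_rot: [3.142, 0.001, 0.001]
force: [-0.5, 0.0, 0.2]
grip_width: 0.0002
[0.56867091 0.11357095 0.19647445] [ 0.26817912 -0.65240086 -0.18478689]
```

View pics/n4.png

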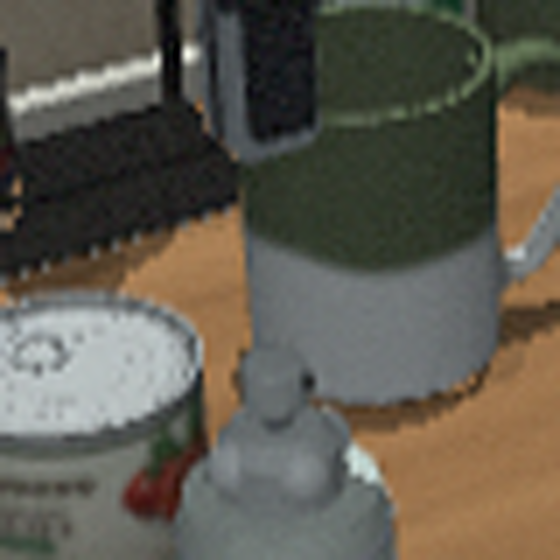

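The nozzle is back up (button top at crop (278,350), as before the press). Next I'll move over the cap with the gripper opening.

```bash
python3 -m pendant '[{"dx":-2,"dy":296,"dz":30,"ax":0,"ay":0,"az":0,"claw":85},{"dx":-2,"dy":296,"dz":30,"ax":0,"ay":0,"az":0,"claw":85},{"dx":-2,"dy":296,"dz":30,"ax":0,"ay":0,"az":0,"claw":85},{"dx":-2,"dy":296,"dz":30,"ax":0,"ay":0,"az":0,"claw":85},{"dx":-2,"dy":296,"dz":30,"ax":0,"ay":0,"az":0,"claw":85},{"dx":-2,"dy":296,"dz":30,"ax":0,"ay":0,"az":0,"claw":85},{"dx":-2,"dy":296,"dz":30,"ax":0,"ay":0,"az":0,"claw":85},{"dx":-2,"dy":296,"dz":30,"ax":0,"ay":0,"az":0,"claw":85},{"dx":-2,"dy":296,"dz":30,"ax":0,"ay":0,"az":0,"claw":85},{"dx":-2,"dy":296,"dz":30,"ax":0,"ay":0,"az":0,"claw":85}]'; python3 -m pendant '[{"dx":0,"dy":0,"dz":0,"ax":0,"ay":0,"az":0,"claw":85},{"dx":0,"dy":0,"dz":0,"ax":0,"ay":0,"az":0,"claw":85},{"dx":0,"dy":0,"dz":0,"ax":0,"ay":0,"az":0,"claw":85}]'
```

```text
clock: 5.53
position: [0.567, -0.1821, 0.1663]
tool_rot: [-3.141, 0.002, 0.0]
force: [0.3, 0.9, -0.3]
grip_width: 0.0849
clock: 5.78
position: [0.5677, -0.1812, 0.1673]
tool_rot: [-3.141, -0.0, 0.003]
force: [0.8, -0.8, 0.6]
grip_width: 0.0852
```

```bash
python3 -m pendant '[{"dx":0,"dy":1,"dz":35,"ax":0,"ay":0,"az":0,"claw":85},{"dx":0,"dy":1,"dz":70,"ax":0,"ay":0,"az":0,"claw":85},{"dx":0,"dy":1,"dz":100,"ax":0,"ay":0,"az":0,"claw":85},{"dx":0,"dy":1,"dz":125,"ax":0,"ay":0,"az":0,"claw":85},{"dx":0,"dy":1,"dz":145,"ax":0,"ay":0,"az":0,"claw":85},{"dx":0,"dy":1,"dz":155,"ax":0,"ay":0,"az":0,"claw":85},{"dx":0,"dy":1,"dz":156,"ax":0,"ay":0,"az":0,"claw":85},{"dx":0,"dy":1,"dz":156,"ax":0,"ay":0,"az":0,"claw":85},{"dx":0,"dy":1,"dz":156,"ax":0,"ay":0,"az":0,"claw":85}]'
python3 - <<'E'
from h import *
a=eyes.grab_frame("scene")
s=observe();print(s["position"],s["force"])
cv2.imwrite("pics/g1.png",cv2.resize(a["image"][180:290,280:420],None,fx=5,fy=5,interpolation=cv2.INTER_CUBIC))
E
```

```text
clock: 6.53
position: [0.5683, -0.1833, 0.0126]
tool_rot: [3.141, -0.002, 0.001]
force: [0.5, -0.4, 0.1]
grip_width: 0.0849
[ 0.56832179 -0.18350242  0.01271267] [-0.14616123 -0.10392184  0.66902732]
```

View pics/g1.png

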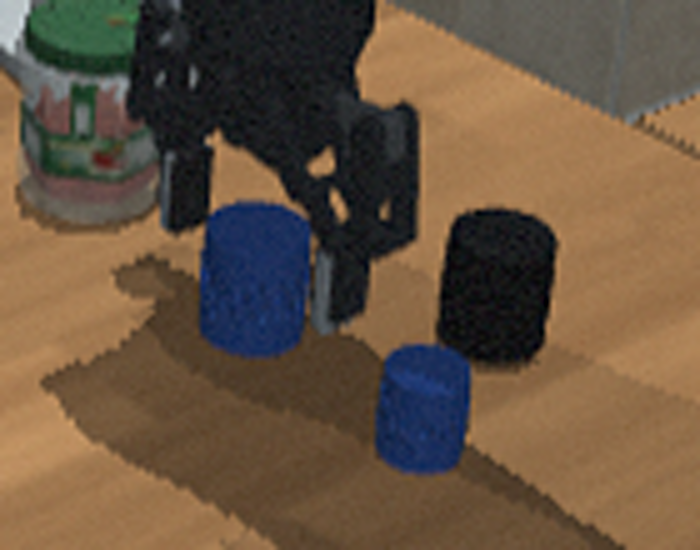

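The cap stands between the open fingers with room on both sides. I'll go 4 mm lower and close firmly.

```bash
python3 -m pendant '[{"dx":0,"dy":0,"dz":4,"ax":0,"ay":0,"az":0,"claw":85},{"dx":0,"dy":0,"dz":4,"ax":0,"ay":0,"az":0,"claw":60},{"dx":0,"dy":0,"dz":4,"ax":0,"ay":0,"az":0,"claw":48},{"dx":0,"dy":0,"dz":4,"ax":0,"ay":0,"az":0,"claw":30},{"dx":0,"dy":0,"dz":4,"ax":0,"ay":0,"az":0,"claw":30},{"dx":0,"dy":0,"dz":4,"ax":0,"ay":0,"az":0,"claw":30},{"dx":0,"dy":0,"dz":4,"ax":0,"ay":0,"az":0,"claw":30},{"dx":0,"dy":0,"dz":4,"ax":0,"ay":0,"az":0,"claw":30},{"dx":0,"dy":0,"dz":4,"ax":0,"ay":0,"az":0,"claw":30},{"dx":0,"dy":0,"dz":4,"ax":0,"ay":0,"az":0,"claw":30}]' 80
python3 - <<'E'
from h import *
a=eyes.grab_frame("scene")
s=observe();print(s["position"],s["force"],s["grip_width"])
cv2.imwrite("pics/g2.png",cv2.resize(a["image"][180:290,280:420],None,fx=5,fy=5,interpolation=cv2.INTER_CUBIC))
E
```

```text
clock: 7.42
position: [0.5677, -0.1835, 0.0077]
tool_rot: [3.141, -0.0, 0.001]
force: [-0.1, 0.5, 7.2]
grip_width: 0.0417
[ 0.56768105 -0.1834531   0.00775151] [-1.61816016  0.57052557  6.74839728] 0.042029262377408026
```

View pics/g2.png

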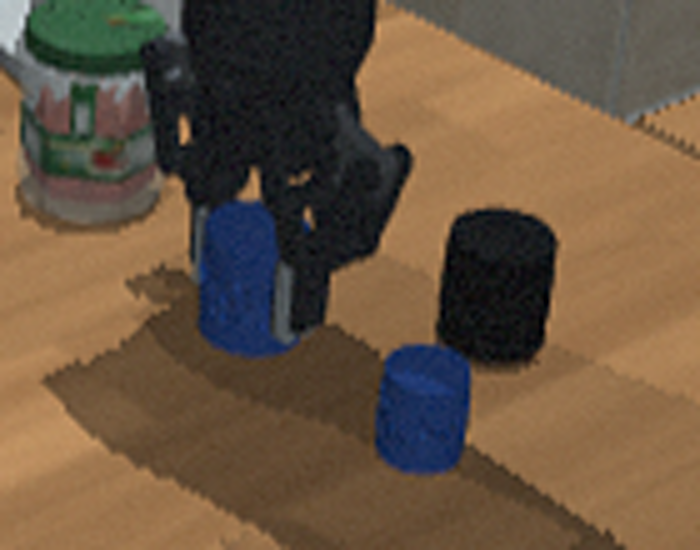

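The cap is gripped (42 mm opening, rim on the table with the TCP at z=0.0077), so when seated the TCP should read about 0.1117. Now I'll lift.

```bash
python3 -m pendant '[{"dx":0,"dy":0,"dz":-10,"ax":0,"ay":0,"az":0,"claw":30},{"dx":0,"dy":0,"dz":-40,"ax":0,"ay":0,"az":0,"claw":30},{"dx":0,"dy":0,"dz":-80,"ax":0,"ay":0,"az":0,"claw":30},{"dx":0,"dy":0,"dz":-115,"ax":0,"ay":0,"az":0,"claw":30},{"dx":0,"dy":0,"dz":-150,"ax":0,"ay":0,"az":0,"claw":30},{"dx":0,"dy":0,"dz":-180,"ax":0,"ay":0,"az":0,"claw":30},{"dx":0,"dy":0,"dz":-195,"ax":0,"ay":0,"az":0,"claw":30},{"dx":0,"dy":0,"dz":-195,"ax":0,"ay":0,"az":0,"claw":30}]'; python3 -m pendant '[{"dx":1,"dy":-30,"dz":0,"ax":0,"ay":0,"az":0,"claw":30},{"dx":1,"dy":-65,"dz":0,"ax":0,"ay":0,"az":0,"claw":30},{"dx":1,"dy":-100,"dz":0,"ax":0,"ay":0,"az":0,"claw":30},{"dx":1,"dy":-135,"dz":0,"ax":0,"ay":0,"az":0,"claw":30},{"dx":1,"dy":-170,"dz":0,"ax":0,"ay":0,"az":0,"claw":30},{"dx":1,"dy":-205,"dz":0,"ax":0,"ay":0,"az":0,"claw":30},{"dx":1,"dy":-240,"dz":0,"ax":0,"ay":0,"az":0,"claw":30},{"dx":1,"dy":-270,"dz":0,"ax":0,"ay":0,"az":0,"claw":30},{"dx":1,"dy":-290,"dz":0,"ax":0,"ay":0,"az":0,"claw":30},{"dx":1,"dy":-297,"dz":0,"ax":0,"ay":0,"az":0,"claw":30}]';python3 -m pendant '[{"dx":0,"dy":0,"dz":0,"ax":0,"ay":0,"az":0,"claw":30},{"dx":0,"dy":0,"dz":0,"ax":0,"ay":0,"az":0,"claw":30},{"dx":0,"dy":0,"dz":0,"ax":0,"ay":0,"az":0,"claw":30},{"dx":0,"dy":0,"dz":0,"ax":0,"ay":0,"az":0,"claw":30}]'
python3 - <<'E'
from h import *
a=eyes.grab_frame("scene");b=eyes.grab_frame("top")
s=observe();p=s["position"];print(p,s["tool_rot"],s["force"],s["grip_width"])
rim=p-[0,0,.0077]; print("rim",proj(a,rim)); top=rim+[0,0,.05]; print("captop",proj(a,top))
cv2.imwrite("pics/t1.png",np.hstack([cv2.resize(m["image"][y:y+120,x:x+80],None,fx=5,fy=5,interpolation=cv2.INTER_CUBIC) for m,x,y in((a,160,150),(b,130,180))]))
E
```

```text
clock: 8.13
position: [0.5689, -0.1837, 0.2068]
tool_rot: [3.14, -0.005, 0.001]
force: [-0.1, -0.3, -0.2]
grip_width: 0.0419
clock: 8.97
position: [0.5673, 0.1175, 0.2021]
tool_rot: [-3.14, 0.001, 0.005]
force: [-0.4, 0.4, 0.3]
grip_width: 0.0418
clock: 9.3
position: [0.5683, 0.112, 0.2022]
tool_rot: [3.141, 0.0, -0.001]
force: [-0.3, -0.2, -0.0]
grip_width: 0.0417
[0.56832331 0.11247559 0.20227002] [ 3.14133378e+00  6.58358600e-05 -6.55422085e-04] [ 0.1602989   0.1422251  -1.48110266] 0.04189074759872167
rim [197.72954817 201.15937979]
captop [195.73556453 172.38741589]
```

View pics/t1.png

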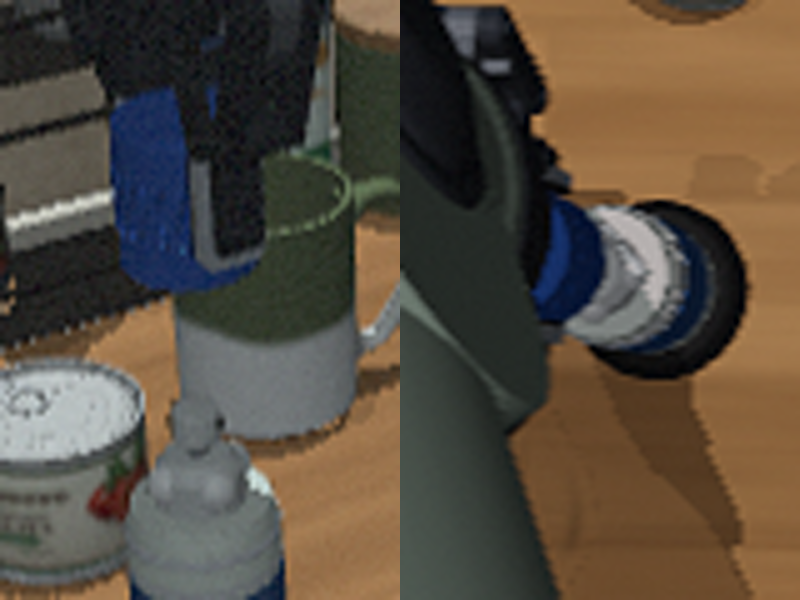

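```bash
cat >> h.py <<'E'
def circ(f,c,r,n=72):
    return np.array([proj(f,c+np.array([r*np.cos(t),r*np.sin(t),0])) for t in np.linspace(0,2*np.pi,n)])
def over(f,items,x,y,w,h,k,name):
    im=cv2.resize(f["image"][y:y+h,x:x+w],None,fx=k,fy=k,interpolation=cv2.INTER_CUBIC)
    for c,r,col in items:
        q=((circ(f,np.array(c),r)-[x,y]+.5)*k-.5).round().astype(np.int32); cv2.polylines(im,[q],False,col,1)
    return im
E
python3 - <<'E'
from h import *
a=eyes.grab_frame("scene");b=eyes.grab_frame("top")
p=observe()["position"];print(p)
r=p-[0,0,.0077]
it=[(r,.022,(0,255,255)),(r+[0,0,.05],.022,(0,255,255)),((.5695,.1133,.104),.024,(0,0,255)),((.5695,.1133,.139),.008,(0,0,255)),((.5695,.1133,0),.036,(0,0,255))]
cv2.imwrite("pics/t2.png",np.hstack([over(a,it,160,155,70,120,5,0),over(b,it,130,180,90,120,5,0)]))
E
```

```text
[0.56826555 0.11299128 0.20232215]
```

View pics/t2.png

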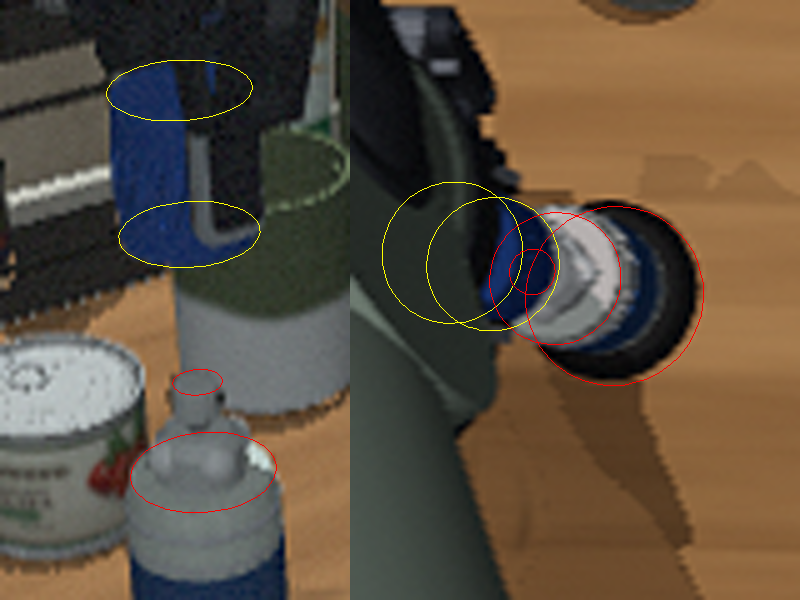

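The overlays fit: the held cap's outline matches the TCP within about 0.5 px, and the can circles fit too. Now I'll descend until the rim is just above the catches (TCP about 0.128).

```bash
python3 -m pendant '[{"dx":0,"dy":0,"dz":20,"ax":0,"ay":0,"az":0,"claw":30},{"dx":0,"dy":0,"dz":40,"ax":0,"ay":0,"az":0,"claw":30},{"dx":0,"dy":0,"dz":50,"ax":0,"ay":0,"az":0,"claw":30},{"dx":0,"dy":0,"dz":58,"ax":0,"ay":0,"az":0,"claw":30},{"dx":0,"dy":0,"dz":64,"ax":0,"ay":0,"az":0,"claw":30},{"dx":0,"dy":0,"dz":70,"ax":0,"ay":0,"az":0,"claw":30},{"dx":0,"dy":0,"dz":74,"ax":0,"ay":0,"az":0,"claw":30},{"dx":0,"dy":0,"dz":74,"ax":0,"ay":0,"az":0,"claw":30}]'
python3 - <<'E'
from h import *
a=eyes.grab_frame("scene")
s=observe();p=s["position"];print(p,s["tool_rot"],s["force"],s["grip_width"])
r=p-[0,0,.0077]
it=[(r,.022,(0,255,255))]
cv2.imwrite("pics/t3.png",over(a,it,160,180,80,80,7,0))
E
```

```text
clock: 10.17
position: [0.5681, 0.1136, 0.1279]
tool_rot: [3.142, 0.0, 0.001]
force: [0.2, 0.1, -0.1]
grip_width: 0.0415
[0.56823066 0.11367937 0.12834285] [-3.14156184e+00  5.16560450e-05  9.40554628e-04] [-0.58713158  0.25666421 -0.47475647] 0.04190565872088143
```

View pics/t3.png

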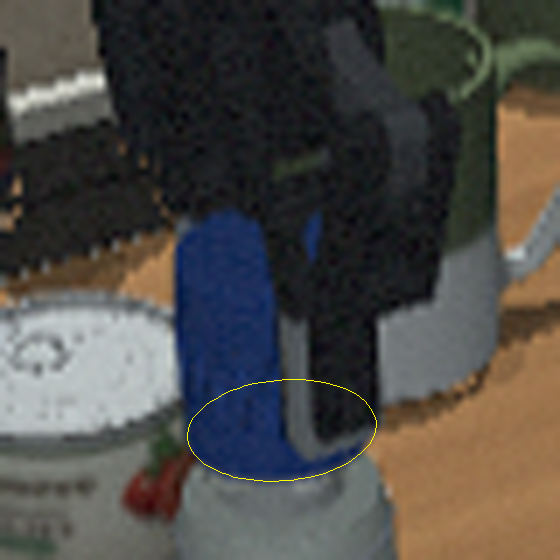

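The cap encloses the nozzle and sits centred over the neck with no contact force. Now I'll press.

```bash
python3 -m pendant '[{"dx":0,"dy":0,"dz":2,"ax":0,"ay":0,"az":0,"claw":30},{"dx":0,"dy":0,"dz":4,"ax":0,"ay":0,"az":0,"claw":30},{"dx":0,"dy":0,"dz":5,"ax":0,"ay":0,"az":0,"claw":30},{"dx":0,"dy":0,"dz":6,"ax":0,"ay":0,"az":0,"claw":30},{"dx":0,"dy":0,"dz":6,"ax":0,"ay":0,"az":0,"claw":30}]';python3 -m pendant '[{"dx":0,"dy":0,"dz":1,"ax":0,"ay":0,"az":0,"claw":30},{"dx":0,"dy":0,"dz":2,"ax":0,"ay":0,"az":0,"claw":30},{"dx":0,"dy":0,"dz":3,"ax":0,"ay":0,"az":0,"claw":30},{"dx":0,"dy":0,"dz":3,"ax":0,"ay":0,"az":0,"claw":30}]'
```

```text
clock: 10.63
position: [0.5692, 0.1135, 0.1229]
tool_rot: [-3.141, -0.002, 0.001]
force: [4.9, -1.2, 1.6]
grip_width: 0.0417
clock: 10.97
position: [0.569, 0.1136, 0.1197]
tool_rot: [-3.141, -0.002, 0.001]
force: [5.8, -1.0, -0.4]
grip_width: 0.0418
```

```bash
python3 -m pendant '[{"dx":0,"dy":0,"dz":1,"ax":0,"ay":0,"az":0,"claw":30},{"dx":0,"dy":0,"dz":2,"ax":0,"ay":0,"az":0,"claw":30},{"dx":0,"dy":0,"dz":2,"ax":0,"ay":0,"az":0,"claw":30}]';python3 -m pendant '[{"dx":0,"dy":0,"dz":1,"ax":0,"ay":0,"az":0,"claw":30},{"dx":0,"dy":0,"dz":2,"ax":0,"ay":0,"az":0,"claw":30},{"dx":0,"dy":0,"dz":2,"ax":0,"ay":0,"az":0,"claw":30}]'
```

```text
clock: 11.22
position: [0.5687, 0.1135, 0.1172]
tool_rot: [-3.141, -0.001, 0.001]
force: [7.9, -1.6, -5.7]
grip_width: 0.0417
clock: 11.47
position: [0.5683, 0.1134, 0.1149]
tool_rot: [3.142, 0.0, 0.001]
force: [6.0, -1.0, -5.4]
grip_width: 0.0418
```

It has snapped through (the vertical push dropped past z of about 0.119). A 6 N side force in +x means the can sits slightly further in +x, so I'll ease that way and go down to the stop.

```bash
python3 -m pendant '[{"dx":0.5,"dy":0,"dz":1,"ax":0,"ay":0,"az":0,"claw":30},{"dx":0.5,"dy":0,"dz":2,"ax":0,"ay":0,"az":0,"claw":30},{"dx":0.5,"dy":0,"dz":3,"ax":0,"ay":0,"az":0,"claw":30},{"dx":0.5,"dy":0,"dz":3,"ax":0,"ay":0,"az":0,"claw":30}]'; python3 -m pendant '[{"dx":0,"dy":0,"dz":0.5,"ax":0,"ay":0,"az":0,"claw":30},{"dx":0,"dy":0,"dz":1,"ax":0,"ay":0,"az":0,"claw":30},{"dx":0,"dy":0,"dz":1,"ax":0,"ay":0,"az":0,"claw":30}]'
```

```text
clock: 11.8
position: [0.5685, 0.1138, 0.112]
tool_rot: [-3.141, 0.0, 0.001]
force: [2.0, -0.2, -0.6]
grip_width: 0.0418
clock: 12.05
position: [0.5687, 0.1138, 0.1118]
tool_rot: [3.142, -0.0, 0.001]
force: [-0.6, -0.2, 8.8]
grip_width: 0.0419
```

It is seated at 0.1118, against 0.1117 predicted. I'll add more push.

```bash
python3 -m pendant '[{"dx":0,"dy":0,"dz":0.5,"ax":0,"ay":0,"az":0,"claw":30},{"dx":0,"dy":0,"dz":1,"ax":0,"ay":0,"az":0,"claw":30},{"dx":0,"dy":0,"dz":1,"ax":0,"ay":0,"az":0,"claw":30},{"dx":0,"dy":0,"dz":1,"ax":0,"ay":0,"az":0,"claw":30},{"dx":0,"dy":0,"dz":1,"ax":0,"ay":0,"az":0,"claw":30}]'
python3 - <<'E'
from h import *
a=eyes.grab_frame("scene")
s=observe();p=s["position"];print(p,s["tool_rot"],s["force"],s["moment"],s["grip_width"],s["clock"])
cv2.imwrite("pics/f1.png",np.hstack([over(a,[],160,180,80,110,5,0),over(a,[],290,180,80,110,5,0)]))
E
```

```text
clock: 12.47
position: [0.5687, 0.1138, 0.1117]
tool_rot: [3.141, -0.001, 0.001]
force: [-7.4, -3.1, 26.2]
grip_width: 0.0417
[0.56870346 0.11381883 0.11167933] [ 3.14132928e+00 -6.62904581e-04  9.84806444e-04] [-7.15641418 -2.50741324 26.28492217] [-0.46419021  1.54940025  0.04888863] 0.041904909343253784 12.5167
```

View pics/f1.png

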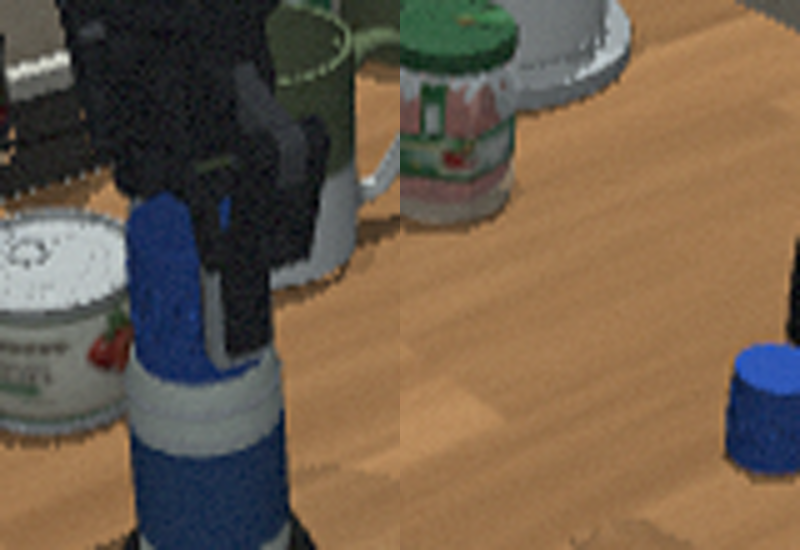

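The rim sits flat on the shoulder all round (crop (195,375)), with a 26 N push and no slip. I'll hold briefly and hand in.

```bash
python3 -m pendant '[{"dx":0,"dy":0,"dz":0,"ax":0,"ay":0,"az":0,"claw":30},{"dx":0,"dy":0,"dz":0,"ax":0,"ay":0,"az":0,"claw":30},{"dx":0,"dy":0,"dz":0,"ax":0,"ay":0,"az":0,"claw":30},{"dx":0,"dy":0,"dz":0,"ax":0,"ay":0,"az":0,"claw":30},{"dx":0,"dy":0,"dz":0,"ax":0,"ay":0,"az":0,"claw":30},{"dx":0,"dy":0,"dz":0,"ax":0,"ay":0,"az":0,"claw":30}]' && python3 -c "
from workcell import job_done; print(job_done())"
```

```text
clock: 13.02
position: [0.5687, 0.1138, 0.1117]
tool_rot: [3.141, -0.001, 0.001]
force: [-6.2, -3.3, 27.0]
grip_width: 0.0414
the job is handed in; nothing more can be done
None
```

I handed the job in at about 13 s, with the gripper still on the cap and pushing it down at about 27 N.

- **Nozzle:** I pressed it with closed fingertips to its hard stop. It went down about 5 mm to z = 0.1336, where the force rose to 27 N. After I lifted off, the picture showed it back up.
- **Cap:** I gripped the larger blue cap at 80 N and pressed it onto the neck. The vertical force dropped past zero and pulled downward as the bead passed the catches, which I took as the click. I saw only 1.6 N at most while pressing, because the readings were too sparse to catch the 7 N peak.
- **Seating:** The rim came to rest on the shoulder with the tool at z = 0.1117, as predicted. It held steady over the last half second with no slip in the grip.
- **Disagreements:** The two cameras differed by 2–3 mm in x. While pressing I saw a side force of up to about 8 N and shifted the tool 0.5 mm in x. About 7 N of side force, in the opposite direction, remained at the end.
- **Bystanders:** The arm made no contact with the mug, tin or jam jar that I could see, and the parts of them visible in the last picture look unmoved.

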